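# Hardness check of a moulded rubber button

## Task

Check the hardness of today's rubber button: take the plain solid disc with the paint ring out of the sample tray, lay it flat about the middle of the round steel anvil and let go of it. Then lift the hand-held hardness gauge out of its rest, hold it upright and press it lightly, with about 10 N, on the middle of the ring so that its foot sits flat on the rubber, and finish while still holding it there, still and steady. Leave the other samples and everything else on the bench alone.

Things in the scene. Friction and masses are not known exactly. Their poses are not given: they have to be found in the camera images.
- tray: white pocket tray, fixed, 130 (x) by 150 (y) by 8 mm high. Origin: centre of its underside. Pockets 32 mm square, 5 mm deep (floor 3 mm above the bench), centres at x = -36 or 36, y = -46, 0 or 46 mm; four of the six hold a sample, which in which varies. Rows are 72 mm apart: most finger room lies on the two sides along the tray's x
- button: the sample to be checked: plain solid disc of black rubber, hard, 29 mm across and 12.5 mm thick, about 12 g, with a thin white paint ring (24 mm across) on its flat top; it stands 7.5 mm proud of the tray. Origin at the centre of its underside, z up
- mark (a point): the centre of the paint ring on the button's top face, 12.5 mm above the button's origin
- anvil: round flat steel bench anvil, fixed, 90 mm across and 25 mm high. Origin at the centre of its underside, its top face 25 mm above
- rest: grey rest block of the gauge, fixed, 70 (x) by 76 (y) by 30 mm high, with an upright through hole 24 mm across in the middle. Origin at the centre of its underside
- durometer: hardness gauge, grey, about 0.2 kg: box body 28 (x) by 46 (y) by 92 mm high, flat sides, on a round steel stem 18 mm across, 24 mm long, whose end face is the foot. Origin: centre of the foot face, z up the axis (stem z 0 to 24, body 24 to 116 mm), display on -x. At first upright in the rest, body on the block, stem in the hole, foot 6 mm above the bench; lifted 30 mm it is clear
- foot (a point): centre of the gauge's presser foot face (the gauge's origin)
- indenter (a joint): travel of the gauge's steel measuring pin: 0 = standing 2.5 mm out of the foot, 0.0025 m = pushed in flush with the foot. It is sprung: 0.6 N to start moving it, about 8 N when flush (3 N per mm); on this hard rubber it goes in fully, then the foot itself meets the rubber
- grommet: leave alone: black rubber ring in the tray, 29 mm across with a 14 mm hole, 12.5 mm high
- bumper: leave alone: domed black rubber bumper in the tray, 29 mm across, 12.5 mm high
- pad: leave alone: square black rubber pad in the tray, 27 by 27 by 12.5 mm
- marker: leave alone: marker pen lying on the bench between the anvil's and the rest's places, 130 mm long, 13 mm thick, along its x axis
- caliper: leave alone: digital caliper lying nearer the robot, 225 mm long along its y axis, 12 mm high
- tape: leave alone: roll of packing tape lying flat nearer the robot, 100 mm across, 48 mm high
- headband: leave alone: white U-shaped moulded headband beyond the anvil, about 150 mm wide, 30 mm high
- jar: leave alone: closed jar on the far side, 72 mm across, 85 mm high
- screwdriver: leave alone: screwdriver lying on the far side
There are look-alikes about, which are no part of the job. What is shaped like the durometer but green or red is not meant. Leave any brown look-alike of the rest alone.

How it is judged (in metres and radians):
On the way, in this order (a step that is already met when the one before it is completed fails the run):
1. the button is lifted out of the tray in the fingers (height (world z) of button above 0.03 m and contact force between the fingers and button above 0.3 N), for 0.1 s.
2. the button lies flat and free about the middle of the anvil (horizontal distance between button and anvil below 0.02 m and height (world z) of button between 0.022 and 0.028 m and angle between button's own z axis and vertical below 0.08 rad and contact force between the fingers and button below 0.05 N and contact force between button and anvil above 0.03 N and linear speed of button below 0.02 m/s), for 0.2 s.
3. the gauge is lifted clear of its rest in the fingers (height (world z) of foot above 0.035 m and contact force between the fingers and durometer above 1 N and contact force between durometer and rest below 0.05 N), for 0.2 s.
At the end, for the whole second after the job is handed in: The button lies flat on the anvil within 20 mm of its middle, let go; the gauge, held by the fingers only, stands on it upright within 5 degrees, foot within 5 mm of the ring's centre and within 1.2 mm of flat on the rubber, pressing with 5 to 20 N, at rest through the last second (horizontal distance between button and anvil below 0.02 m and height (world z) of button between 0.022 and 0.028 m and angle between button's own z axis and vertical below 0.08 rad and contact force between the fingers and button below 0.05 N and horizontal distance between foot and mark below 0.005 m and angle between durometer's own z axis and vertical below 0.087 rad and z of foot in the frame of mark below 0.0012 m and contact force between durometer and button between 5 and 20 N and contact force between the fingers and durometer above 1 N and contact force between durometer and anvil below 0.05 N and contact force between durometer and rest below 0.05 N and linear speed of durometer below 0.01 m/s); the arm keeps its last pose, push and grip.
It fails at once if the button is let go in the air (height (world z) of button above 0.045 m and contact force between the fingers and button below 0.01 N).
It fails at once if the gauge is let go in the air (height (world z) of foot above 0.045 m and contact force between the fingers and durometer below 0.01 N).
It fails at once if another sample is moved by more than 20 mm (distance of any of grommet, bumper, pad from where it was at the start of the episode above 0.02 m).
It fails at once if something else on the bench is moved by more than 30 mm (distance of any of marker, caliper, tape, headband, jar, screwdriver from where it was at the start of the episode above 0.03 m).
It also fails if it takes over 61 s, if anything falls off the work surface, if the arm or the gripper's body presses on something with over 40 N, if the wrist force passes 120 N, or if a joint passes its speed limit or range.

## Robot

A 7-joint arm with a two-finger parallel gripper is mounted at the origin on the work surface. World frame = base frame: x ahead of the robot, y to its left, z up, the work surface at z = 0. Lengths are in mm, angles in rad, forces in N, time in s.
With the tool pointing down it reaches from about 400 to 875 mm from the base axis. Payload 4.4 kg.
Tool frame: the origin (TCP) lies at the very end of the fingers, on their centre line; the grasp point (between the pads) lies 19 mm behind it; z points along the fingers, x is the direction in which the jaws open and shut, and the axes are right-handed (so a half turn about z gives the same grasp; the last joint's range is limited). The gripper opens to 85 mm and grips with 20 to 120 N. Pads are 22 mm wide; open, the fingers measure 114 mm over their backs; the gripper's body (76 mm by 85 mm) begins 54 mm behind the grasp point. The pads swing forward as they close: fully open they stand 13 mm farther back than shut.
Start: joints at [1.118, 0.628, 0.038, 1.517, -0.027, 0.996, -0.02], TCP at [245.225, -601.982, 231.313] pointing down, gripper open.
Joint ranges: [-3.06, 3.06], [-0.37, 2.12], [-1.25, 1.32], [0.18, 2.47], [-1.1, 4.24], [0.23, 1.98], [-2.94, 2.94]. Speed limits (rad/s): [2.57, 2.57, 3.14, 3.14, 3.14, 3.14, 3.14].

## Interface

Orientations are given as [roll, pitch, yaw] about the fixed x, y, z axes, in that order (R = Rz(yaw) Ry(pitch) Rx(roll)).
In Python, from cell import * gives the robot as it stands. The module is installed in compiled form; this text tells all that it offers.
- The arm moves only by the tool play_rows, never from a script. Its argument "targets" is a list of rows, each an object with "slide": the shift along the tool's x, y, z in mm, a list of three; "turn": the turn, a rotation vector about the tool's x, y, z in degrees, a list of three; "hand": the finger opening in mm, from 0 to 85.4. A call has 1 to 5 rows; each row shifts and turns the commanded pose from where the row before left it, along the tool's axes as they then stand; what a row does not reach is not made up. A row lasts 1/8 s, in which the tool goes at most 62.5 mm and 10.7 degrees, less where a joint would pass 70% of its speed; a pose out of reach is approached as far as the arm can. A call is refused whole if a number of a shift passes 62.5 or a number of a turn 10.7, either way. A call with a gripper value outside its range is refused whole. The fingers move at their own pace and stop on an object; the grip force is fixed at half the most. Time passes only in rows, so rows that do not move let the fingers close. It gives the time, the measured TCP pose, the force and the opening at its end, in the units of the state.
- read_state(): the state, without advancing time (a new reading comes with each control period).
- get_image(name): name is "side" or "top"; returns (picture, depth): 420x560x3 uint8, blue, green, red; 420x560 float32, mm along the optical axis (not along the pixel's ray), 0 where there is no reading.
- calibration(name): a dict with "K" (3x3 intrinsics, pixels), "R" (3x3) and "t" (3): a world point X has camera coordinates R X + t. Camera axes: x right, y down, z forward; pixel columns grow to the right and rows downward; lengths in mm; the calibration is good to about 2 mm. A picture is of the moment at which its call begins. calibration takes no time and is no camera call.
- finish_job(): hands the job in, once; it reports no verdict.
The state is a dict: "clock": time; "qpos": joint angles; "qd": joint speeds; "tau": joint torques, N m; "eef_pos": TCP position; "tool_rot": TCP orientation; "force": force on the tool from outside, world axes, zero at the start; "torque": the same for the moment, N m; "width": finger opening in mm.
Only numpy, scipy, OpenCV 4.12 (cv2) and the standard library are available. Lean on these libraries where they do the work, as an engineer would, in place of code of your own. Each camera call takes 0.05 s, during which the arm holds its last target.

## Working session

There is one attempt and no reset: what is moved stays moved. The work goes in short steps, Python scripts to look and compute and a tool call to move; the robot and the scene stay as the last step left them, time stands still between calls to the robot, and variables do not carry over. Pictures are saved under pics/ and viewed, and the job is handed in when it is done.

Besides the shell and the picture viewer there is one more tool, called after "Call:" as name([rows], argument=value, ...), one row to a line, values as JSON. play_rows: Moves the arm, as the interface text tells. Its arguments: {"type":"object","properties":{"targets":{"type":"array"}},"required":["targets"]}

```bash
mkdir -p pics; ls; python3 - <<'E'
from cell import *
import cv2, numpy as np
s=read_state(); print(s)
for n in("top","side"):
    im,d=get_image(n); cv2.imwrite(f"pics/{n}0.png",im); np.save(f"{n}0.npy",d)
    c=calibration(n); print(n,c); 
    np.savez(f"cal_{n}.npz",**c)
E
```

```text
pics
{'clock': 0.0, 'qpos': array([ 1.11819403,  0.62932427,  0.038438  ,  1.5183534 , -0.02698138,
        0.99628395, -0.01999174]), 'qd': array([ 7.89832328e-04,  3.60675498e-04, -1.62815848e-04,  2.33859780e-04,
        4.91716466e-05,  1.50344253e-03, -1.18610422e-04]), 'tau': array([-4.14615070e-04, -5.63397110e+01,  1.22598186e+00, -1.93444240e+01,
        1.09501611e-02,  1.03724716e-02, -2.30738300e-05]), 'eef_pos': array([ 244.99318485, -601.40329382,  230.40784202]), 'tool_rot': array([ 3.14155646e+00,  1.85070402e-03, -1.18397215e+00]), 'force': array([-0.23770812, -0.34469624, -0.15404928]), 'torque': array([ 0.02357864,  0.02201223, -0.04092183]), 'width': 85.67782877578051}
top {'K': array([[512.90625701,   0.        , 284.3728322 ],
       [  0.        , 512.90625701, 205.85600873],
       [  0.        ,   0.        ,   1.        ]]), 'R': array([[-0.01709652, -0.99984728,  0.00362336],
       [-0.99374605,  0.01659203, -0.11042417],
       [ 0.11034719, -0.00548857, -0.99387795]]), 't': array([  65.9356003 ,  542.19451913, 1182.80262556])}
side {'K': array([[518.05285623,   0.        , 270.05250072],
       [  0.        , 518.05285623, 211.06102212],
       [  0.        ,   0.        ,   1.        ]]), 'R': array([[-0.92926585, -0.368864  ,  0.02010774],
       [-0.26789646,  0.63542384, -0.72420165],
       [ 0.25435499, -0.67836266, -0.68929503]]), 't': array([ 531.82712589,  155.01378853, 1097.54807415])}
```

View pics/top0.png

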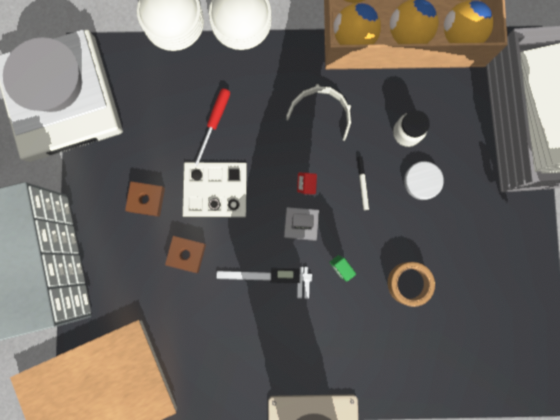

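View pics/side0.png

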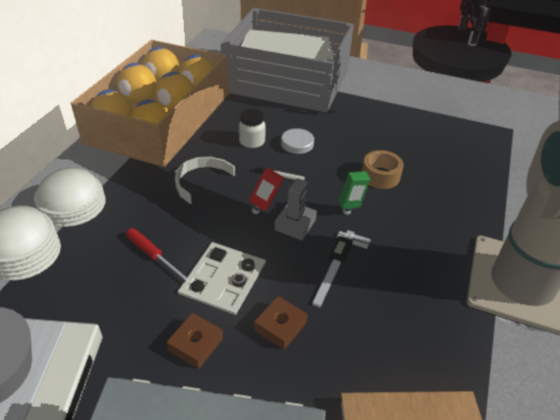

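```bash
python3 - <<'E'
import cv2
im=cv2.imread("pics/top0.png"); 
cv2.imwrite("pics/tray.png",cv2.resize(im[150:225,175:255],None,fx=7,fy=7,interpolation=cv2.INTER_CUBIC))
cv2.imwrite("pics/mid.png",cv2.resize(im[150:300,280:450],None,fx=4,fy=4,interpolation=cv2.INTER_CUBIC))
im=cv2.imread("pics/side0.png"); 
a=cv2.resize(im[235:315,170:280],None,fx=7,fy=7,interpolation=cv2.INTER_CUBIC)
cv2.imwrite("pics/trays.png",a)
E
```

```text
(no output)
```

View pics/tray.png

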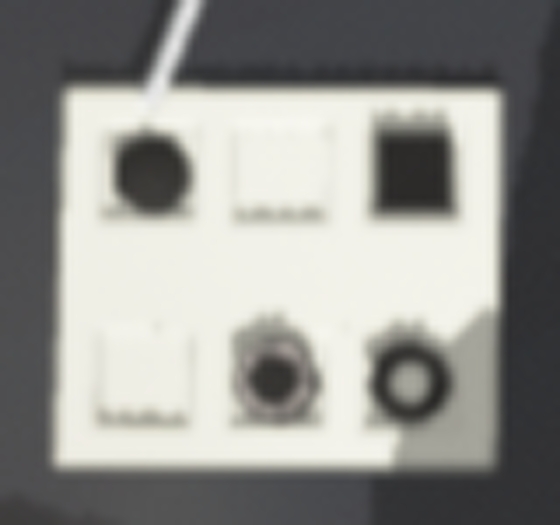

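View pics/trays.png

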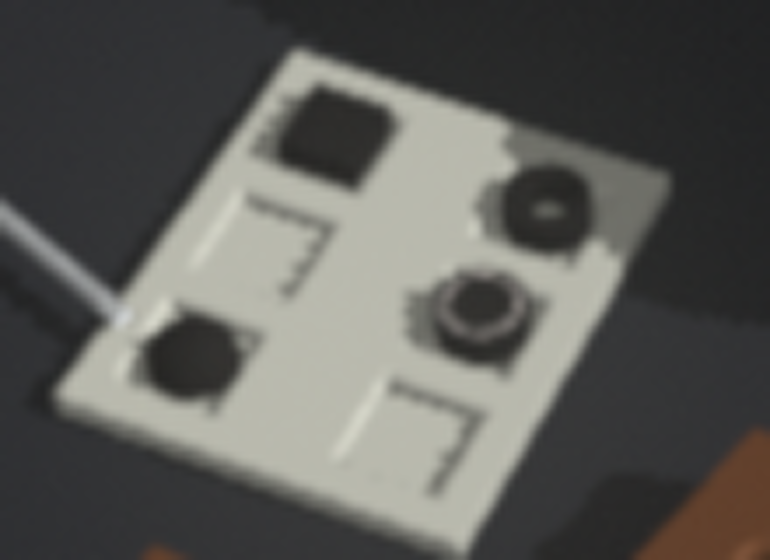

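View pics/mid.png

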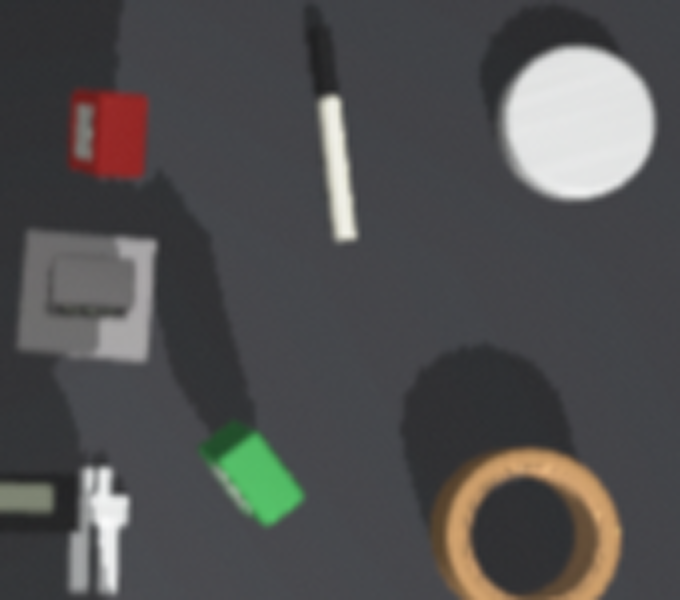

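```bash
cat > h.py <<'E'
import numpy as np
C={n:dict(np.load(f"cal_{n}.npz")) for n in("top","side")}
def ray(n,u,v,z):
    c=C[n];d=c['R'].T@(np.linalg.inv(c['K'])@[u,v,1.]);o=-c['R'].T@c['t']
    return o+d*(z-o[2])/d[2]
def proj(n,X):
    c=C[n];p=c['K']@(c['R']@np.asarray(X,float)+c['t']);return p[:2]/p[2]
def cloud(n,D):
    c=C[n];v,u=np.mgrid[:D.shape[0],:D.shape[1]]
    P=np.stack([u,v,np.ones_like(u)],-1)@np.linalg.inv(c['K']).T*D[...,None]
    return (P-c['t'])@c['R']
E
python3 - <<'E'
from h import *
import cv2
for n in("top","side"):
    D=np.load(f"{n}0.npy");P=cloud(n,D);im=cv2.imread(f"pics/{n}0.png")
    print(n)
    # anvil
    def rect(name,m):
        q=P[m][:,:2].astype(np.float32)
        if len(q)>3:print(name,len(q),cv2.minAreaRect(q),P[m][:,2].mean(), (q.min(0)+q.max(0))/2)
    base=(D>0)
    X,Y,Z=P[...,0],P[...,1],P[...,2]
    rect("anvil",base&(abs(Z-25)<6)&(np.hypot(X-495,Y+310)<90))
    print(ray("top",424,181,25),ray("top",302,224,30),ray("top",214,204.3,15.5))
    a=ray("top",302,224,30)
    rect("rest",base&(abs(Z-30)<7)&(np.hypot(X-a[0],Y-a[1])<65))
    rect("gauge",base&(abs(Z-122)<8)&(np.hypot(X-a[0],Y-a[1])<65))
    b=ray("top",214,204.3,15.5)
    rect("tray",base&(abs(Z-8)<4)&(np.hypot(X-b[0]-36,Y-b[1])<105)&(im.min(-1)>110))
    rect("samples",base&(abs(Z-15.5)<4)&(np.hypot(X-b[0],Y-b[1])<22)&(im.max(-1)<110))
    for p in [(214,204.3)]: print(P[204,214])
print(ray("side",170+485/7,235+310/7,15.5))
E
```

```text
top
anvil 190 ((570.2772827148438, -287.78466796875), (22.67572784423828, 64.71759796142578), 19.056364059448242) 24.67902356782781 [ 571.1033  -286.80603]
[ 597.95077371 -277.84375882   25.        ] [499.53759863  15.99004888  30.        ] [551.38603978 224.94967178  15.5       ]
rest 628 ((502.24224853515625, 17.698484420776367), (75.83082580566406, 70.16230010986328), 84.14057922363281) 29.60980084126899 [501.9665  18.1465]
gauge 268 ((525.0667114257812, 17.523923873901367), (45.891380310058594, 73.45427703857422), 88.59709930419922) 121.2805331388424 [524.66895   18.209845]
tray 2235 ((605.5678100585938, 225.52955627441406), (153.8968963623047, 162.68370056152344), 88.96236419677734) 7.702701083690148 [605.8571  225.75172]
samples 39 ((552.8096313476562, 225.5880584716797), (14.832646369934082, 15.185075759887695), 57.32318878173828) 15.424449312748388 [553.45874 226.16206]
[551.69675594 224.48217848  19.01938681]
side
anvil 98 ((569.9988403320312, -285.68994140625), (19.524471282958984, 68.45336151123047), 18.6031494140625) 25.405823816730134 [ 570.18726 -284.78806]
[ 597.95077371 -277.84375882   25.        ] [499.53759863  15.99004888  30.        ] [551.38603978 224.94967178  15.5       ]
rest 527 ((500.9657287597656, 19.333675384521484), (79.29952239990234, 71.24396514892578), 84.69973754882812) 30.124674883083387 [501.0789   21.22676]
gauge 218 ((500.8673400878906, 19.774635314941406), (50.440738677978516, 28.656862258911133), 85.63711547851562) 121.40512905788688 [501.27353  19.54604]
tray 2384 ((590.7901000976562, 226.4462890625), (153.57774353027344, 135.83570861816406), 88.4649887084961) 8.094530676221337 [591.0433  226.66458]
samples 119 ((551.71435546875, 228.25204467773438), (28.203157424926758, 26.913671493530273), 68.01992797851562) 15.874967308058432 [551.91394 227.40477]
[256.56960726 842.2080565  858.10183995]
[550.63432762 228.07946345  15.5       ]
```

```bash
python3 - <<'E'
from h import *
import cv2
for n in("top","side"):
    D=np.load(f"{n}0.npy");P=cloud(n,D);im=cv2.imread(f"pics/{n}0.png")
    X,Y,Z=P[...,0],P[...,1],P[...,2]
    def rect(name,m):
        q=P[m][:,:2].astype(np.float32)
        print(n,name,len(q),cv2.minAreaRect(q),P[m][:,2].mean(), (q.min(0)+q.max(0))/2,q.mean(0),cv2.minEnclosingCircle(q))
    rect("anvil",(D>0)&(abs(Z-25)<6)&(np.hypot(X-598,Y+278)<60))
    rect("gauge",(D>0)&(abs(Z-122)<6)&(np.hypot(X-501,Y-19)<32))
    rect("rest",(D>0)&(abs(Z-30)<5)&(np.hypot(X-501,Y-18)<60))
    rect("tray",(D>0)&(abs(Z-8)<4)&(abs(X-588)<70)&(abs(Y-225)<85)&(im.min(-1)>110))
    rect("high",(Z>60)&(X>350)&(X<950)&(abs(Y)<450)) if 0 else None
    for lo,hi,nm in((40,200,"tall"),):
        m=((Z>lo)&(Z<400)&(X>300)&(X<760)&(abs(Y)<400)).astype(np.uint8)
        k,l,st,ce=cv2.connectedComponentsWithStats(m)
        for i in range(1,k):
            if st[i,4]>40:
                q=P[l==i];print("tall",q.min(0).round(),q.max(0).round(),st[i,4])
E
```

```text
top anvil 1083 ((602.4085083007812, -279.13787841796875), (87.7239761352539, 89.69501495361328), 25.59248161315918) 24.742143091782072 [ 602.475   -279.59912] [ 602.0661  -278.66525] ((603.1044921875, -279.2678527832031), 45.97075653076172)
top gauge 266 ((502.1302795410156, 17.31360626220703), (45.87657928466797, 27.990026473999023), 84.20377349853516) 121.33179500597042 [502.66843   18.209845] [501.99936   17.217726] ((501.5260925292969, 17.71236801147461), 24.884967803955078)
top rest 607 ((502.24224853515625, 17.698484420776367), (75.83082580566406, 70.16230010986328), 84.14057922363281) 29.586757752059686 [501.9665  18.1465] [499.58264   18.754536] ((501.6083679199219, 17.617990493774414), 50.75797653198242)
top tray 2228 ((590.3074340820312, 225.8065643310547), (153.89830017089844, 132.1573028564453), 88.96487426757812) 7.695636054103 [590.8619  225.75172] [589.661   225.91798] ((589.9275512695312, 225.43894958496094), 97.35299682617188)
tall [ 689. -280.   40.] [ 757. -212.   93.] 826
tall [561. -14.  40.] [621.  24. 125.] 377
tall [487.  -5.  41.] [518.  41. 127.] 323
tall [3
[... 570 characters left out ...]
ide rest 492 ((500.9657287597656, 19.333675384521484), (79.29952239990234, 71.24396514892578), 84.69973754882812) 30.268315228812636 [501.0789   21.22676] [496.18784  31.06979] ((501.79510498046875, 18.821857452392578), 51.65380096435547)
side tray 2383 ((588.686767578125, 226.52305603027344), (153.4960174560547, 132.1241912841797), 89.1218032836914) 8.093435557416596 [588.8347  226.66458] [589.97736 237.91003] ((587.570556640625, 225.5845947265625), 98.62962341308594)
tall [ 687. -280.   40.] [ 758. -208.   90.] 617
tall [ 307. -284.   40.] [ 406. -180.   54.] 512
tall [547. -23.  40.] [616.  26. 122.] 731
tall [363. -94.  40.] [422. -42. 124.] 743
tall [485.  -6.  40.] [517.  46. 125.] 664
```

The ringed solid disc is at top (214,204), world about (552.5, 226.3). The bumper is at (197,175), the pad at (234,175) and the holed grommet at (234,205). Only the disc at (214,204) has the paint ring, and both enlarged crops confirm it. The gauge is the grey one at (302,222), standing in the grey rest. The red one (308,184) and green one (344,269) are look-alikes. The anvil is at (424,181), world about (602, -278.5).

I'll turn to yaw ≈ -1° first.

Call:
play_rows([
  {"slide":[0,0,0],"turn":[0,0,-9.5],"hand":85},
  {"slide":[0,0,0],"turn":[0,0,-9.5],"hand":85},
  {"slide":[0,0,0],"turn":[0,0,-9.5],"hand":85},
  {"slide":[0,0,0],"turn":[0,0,-9.5],"hand":85},
  {"slide":[0,0,0],"turn":[0,0,-9.5],"hand":85},
])

```text
clock: 0.72
eef_pos: [245.0, -601.7, 230.8]
tool_rot: [-3.141, 0.001, -0.35]
force: [-0.5, 0.1, -0.4]
width: 84.9
```

Call:
play_rows([
  {"slide":[0,0,0],"turn":[0,0,-9.5],"hand":85},
  {"slide":[0,0,0],"turn":[0,0,-9.5],"hand":85},
  {"slide":[20,-55,0],"turn":[0,0,0],"hand":60},
  {"slide":[20,-55,0],"turn":[0,0,0],"hand":60},
  {"slide":[20,-55,0],"turn":[0,0,0],"hand":60},
])

```text
clock: 1.35
eef_pos: [309.4, -436.5, 231.0]
tool_rot: [-3.141, -0.0, -0.024]
force: [1.4, -0.3, 0.5]
width: 60.0
```

Call:
play_rows([
  {"slide":[20.5,-60.5,0],"turn":[0,0,0],"hand":60},
  {"slide":[20.5,-60.5,0],"turn":[0,0,0],"hand":60},
  {"slide":[20.5,-60.5,0],"turn":[0,0,0],"hand":60},
  {"slide":[20.5,-60.5,0],"turn":[0,0,0],"hand":60},
  {"slide":[20.5,-60.5,0],"turn":[0,0,0],"hand":60},
])

```text
clock: 1.98
eef_pos: [416.6, -143.1, 231.3]
tool_rot: [3.141, -0.0, -0.024]
force: [1.5, 0.1, 0.2]
width: 59.9
```

Call:
play_rows([
  {"slide":[20.5,-60.5,0],"turn":[0,0,0],"hand":60},
  {"slide":[20.5,-60.5,0],"turn":[0,0,0],"hand":60},
  {"slide":[20.5,-60.5,30],"turn":[0,0,0],"hand":60},
  {"slide":[20.5,-60.5,40],"turn":[0,0,0],"hand":55},
  {"slide":[20.5,-60.5,40],"turn":[0,0,0],"hand":55},
])

```text
clock: 2.6
eef_pos: [515.4, 126.6, 137.3]
tool_rot: [3.141, -0.0, -0.024]
force: [0.6, -0.8, 0.2]
width: 54.8
```

Call:
play_rows([
  {"slide":[0,0,0],"turn":[0,0,0],"hand":50},
  {"slide":[0,0,0],"turn":[0,0,0],"hand":50},
])

```text
clock: 2.85
eef_pos: [514.3, 124.5, 138.0]
tool_rot: [3.14, 0.001, -0.023]
force: [-0.5, -0.6, 0.4]
width: 50.1
```

Call:
play_rows([
  {"slide":[12,-35,10],"turn":[0,0,0],"hand":50},
  {"slide":[12,-34,20],"turn":[0,0,0],"hand":50},
  {"slide":[12,-34,25],"turn":[0,0,0],"hand":50},
  {"slide":[0,0,25],"turn":[0,0,0],"hand":50},
  {"slide":[0,0,0],"turn":[0,0,0],"hand":50},
])

```text
clock: 3.48
eef_pos: [552.5, 224.6, 57.7]
tool_rot: [3.139, 0.002, -0.026]
force: [-1.1, -0.2, 0.6]
width: 49.8
```

```bash
python3 - <<'E'
from cell import *
import cv2, numpy as np
from h import *
s=read_state(); print(s['eef_pos'],s['tool_rot'])
im,d=get_image("side")
cv2.imwrite("pics/s1.png",cv2.resize(im[200:320,150:300],None,fx=5,fy=5,interpolation=cv2.INTER_CUBIC))
im,d=get_image("top")
cv2.imwrite("pics/t1.png",cv2.resize(im[140:240,160:280],None,fx=5,fy=5,interpolation=cv2.INTER_CUBIC))
E
```

```text
[552.50104875 224.60140319  57.69638134] [ 3.13884480e+00  2.49860441e-03 -2.56171394e-02]
```

View pics/s1.png

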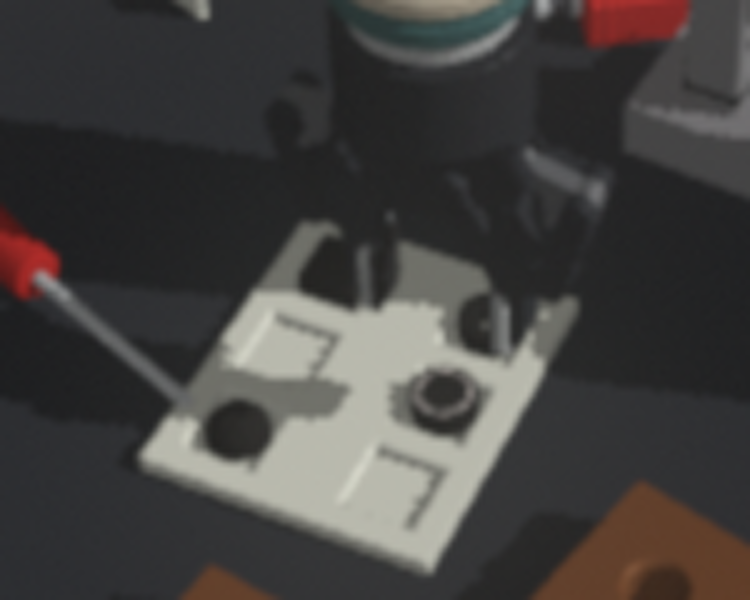

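View pics/t1.png

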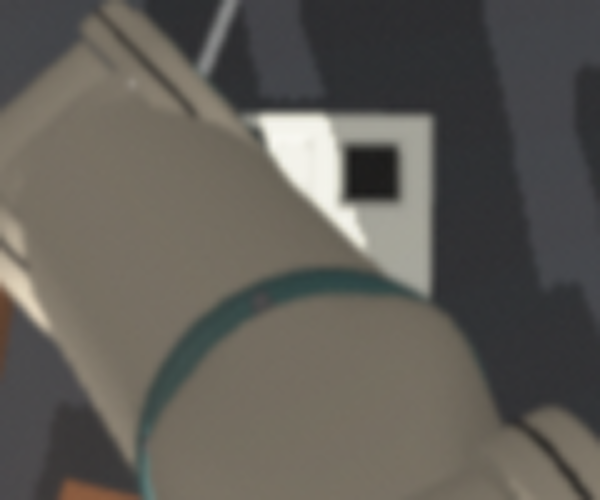

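Call:
play_rows([
  {"slide":[0,-1.7,15],"turn":[0,0,0],"hand":50},
  {"slide":[0,0,15],"turn":[0,0,0],"hand":50},
  {"slide":[0,0,12],"turn":[0,0,0],"hand":50},
  {"slide":[0,0,5],"turn":[0,0,0],"hand":50},
  {"slide":[0,0,0],"turn":[0,0,0],"hand":50},
])

```text
clock: 4.2
eef_pos: [553.0, 229.0, 10.8]
tool_rot: [3.141, 0.001, -0.023]
force: [-0.5, 0.4, 0.1]
width: 49.7
```

Call:
play_rows([
  {"slide":[0,0,0],"turn":[0,0,0],"hand":50},
])

```text
clock: 4.32
eef_pos: [553.5, 229.2, 11.7]
tool_rot: [-3.141, -0.001, -0.023]
force: [-0.8, 0.5, -0.5]
width: 49.9
```

```bash
python3 - <<'E'
from cell import *
import cv2, numpy as np
from h import *
s=read_state(); print(s['eef_pos'],s['tool_rot'],s['force'])
im,d=get_image("side")
cv2.imwrite("pics/s2.png",cv2.resize(im[200:320,150:300],None,fx=5,fy=5,interpolation=cv2.INTER_CUBIC))
E
```

```text
[553.54438948 229.21348975  11.66918765] [-3.14130717e+00 -5.34300112e-04 -2.32738002e-02] [-0.83087847  0.49331318 -0.53931766]
```

View pics/s2.png

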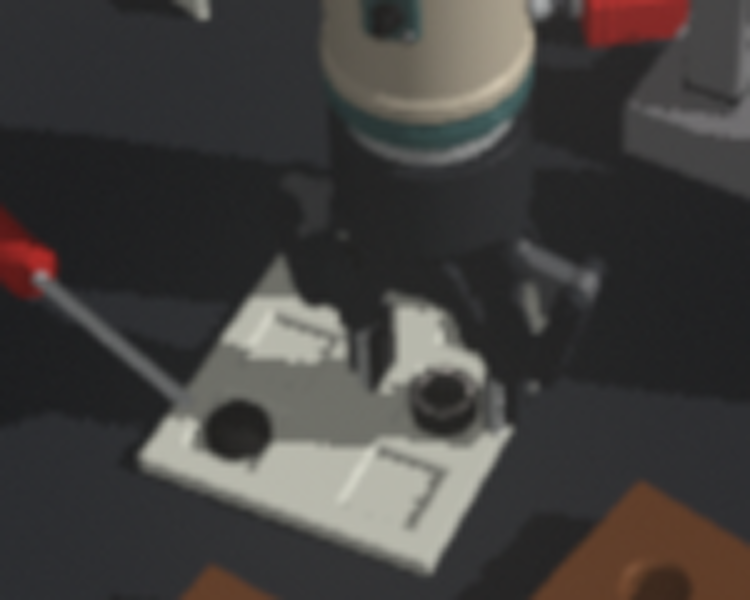

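```bash
python3 - <<'E'
from h import *
f=lambda X:((proj("side",X)-[150,200])*5).round(0)
for y in(226,229):
  for s in(25,-25):
    for zz in(11,14):
      print(y,s,zz,f([553+s,y+11,zz]),f([553+s,y-11,zz]))
print(f([552.5,226.3,15.5]),f([553.5,229,15.5]))
E
```

```text
226 25 11 [378. 399.] [400. 361.]
226 25 14 [377. 394.] [400. 357.]
226 -25 11 [488. 436.] [509. 397.]
226 -25 14 [488. 431.] [509. 392.]
229 25 11 [375. 404.] [397. 366.]
229 25 14 [374. 400.] [397. 362.]
229 -25 11 [485. 441.] [506. 402.]
229 -25 14 [485. 437.] [506. 398.]
[444. 392.] [439. 396.]
```

Call:
play_rows([
  {"slide":[0,1.5,1.2],"turn":[0,0,0],"hand":50},
  {"slide":[0,0,0],"turn":[0,0,0],"hand":35},
  {"slide":[0,0,0],"turn":[0,0,0],"hand":20},
  {"slide":[0,0,0],"turn":[0,0,0],"hand":15},
  {"slide":[0,0,0],"turn":[0,0,0],"hand":15},
])

```text
clock: 5.0
eef_pos: [553.4, 227.4, 10.8]
tool_rot: [3.141, -0.0, -0.024]
force: [-1.3, -0.7, 5.2]
width: 25.0
```

Call:
play_rows([
  {"slide":[0,0,0],"turn":[0,0,0],"hand":15},
  {"slide":[0,0,0],"turn":[0,0,0],"hand":15},
])

```text
clock: 5.25
eef_pos: [553.4, 227.4, 10.8]
tool_rot: [3.141, -0.0, -0.024]
force: [-1.7, -1.6, 4.9]
width: 25.0
```

```bash
cat > snap.py <<'E'
import sys
from cell import *
import cv2
n,out,r0,r1,c0,c1,f=sys.argv[1:8]
im,d=get_image(n)
cv2.imwrite(f"pics/{out}.png",cv2.resize(im[int(r0):int(r1),int(c0):int(c1)],None,fx=int(f),fy=int(f),interpolation=cv2.INTER_CUBIC))
s=read_state(); print(s['clock'],s['eef_pos'].round(1),s['tool_rot'].round(4),s['force'].round(2),s['width'])
E
python3 snap.py side s3 200 320 150 300 5
```

```text
5.3 [553.4 227.4  10.7] [ 3.1414e+00 -4.0000e-04 -2.3500e-02] [-1.18 -0.7   5.31] 24.723975248842915
```

View pics/s3.png

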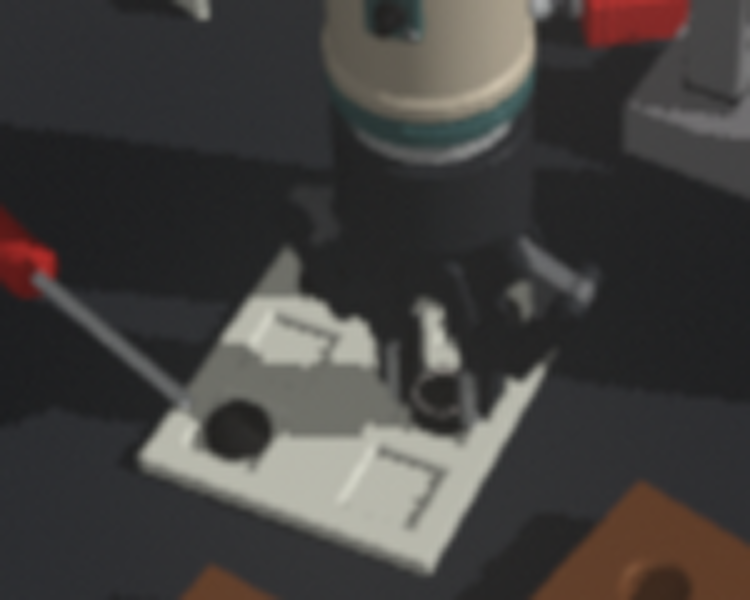

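Call:
play_rows([
  {"slide":[0,0,-3],"turn":[0,0,0],"hand":15},
  {"slide":[0,0,-6],"turn":[0,0,0],"hand":15},
  {"slide":[0,0,-10],"turn":[0,0,0],"hand":15},
  {"slide":[0,0,0],"turn":[0,0,0],"hand":15},
])

```text
clock: 5.8
eef_pos: [554.0, 227.9, 30.3]
tool_rot: [-3.141, -0.002, -0.023]
force: [-0.8, -0.6, 0.1]
width: 25.3
```

```bash
python3 snap.py side s4 200 320 150 300 5
```

```text
5.85 [553.7 227.7  29.8] [-3.141e+00 -1.100e-03 -2.350e-02] [-0.01  0.08 -0.21] 25.118347791227755
```

View pics/s4.png

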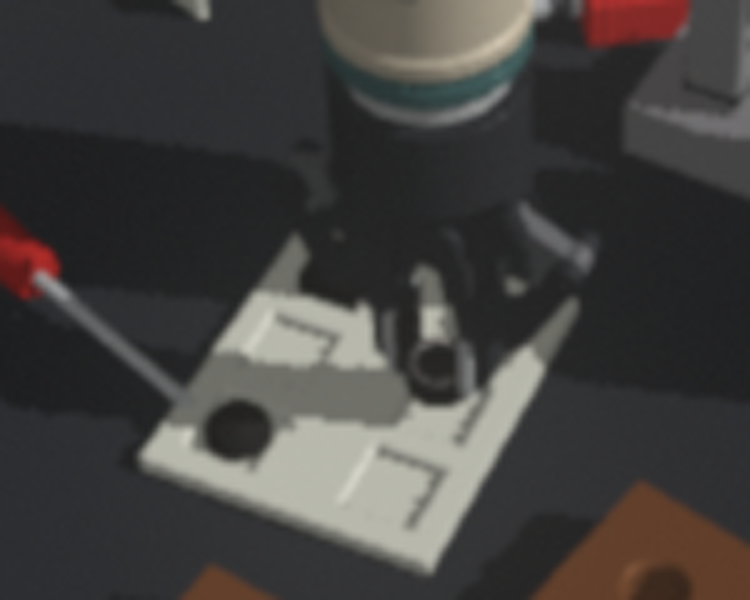

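Call:
play_rows([
  {"slide":[0,0,-30],"turn":[0,0,0],"hand":15},
  {"slide":[0,0,-40],"turn":[0,0,0],"hand":15},
  {"slide":[0,0,-50],"turn":[0,0,0],"hand":15},
  {"slide":[0,10,-40],"turn":[0,0,0],"hand":15},
  {"slide":[0,20,0],"turn":[0,0,0],"hand":15},
])

```text
clock: 6.48
eef_pos: [554.4, 199.2, 192.5]
tool_rot: [-3.138, -0.006, -0.022]
force: [0.4, 0.2, -0.5]
width: 25.0
```

Call:
play_rows([
  {"slide":[5,35,0],"turn":[0,0,0],"hand":15},
  {"slide":[5,40,0],"turn":[0,0,0],"hand":15},
  {"slide":[5,40,0],"turn":[0,0,0],"hand":15},
  {"slide":[5,40,0],"turn":[0,0,0],"hand":15},
  {"slide":[5,40,0],"turn":[0,0,0],"hand":15},
])

```text
clock: 7.1
eef_pos: [572.0, -0.1, 187.9]
tool_rot: [3.141, 0.002, -0.024]
force: [0.3, -1.2, -0.8]
width: 25.1
```

Call:
play_rows([
  {"slide":[5,40,0],"turn":[0,0,0],"hand":15},
  {"slide":[5,40,0],"turn":[0,0,0],"hand":15},
  {"slide":[5,40,0],"turn":[0,0,0],"hand":15},
  {"slide":[5,40,0],"turn":[0,0,0],"hand":15},
  {"slide":[5,40,0],"turn":[0,0,0],"hand":15},
])

```text
clock: 7.72
eef_pos: [592.1, -200.3, 187.7]
tool_rot: [-3.141, 0.002, -0.024]
force: [1.0, -0.4, 0.4]
width: 24.5
```

Call:
play_rows([
  {"slide":[5,40,0],"turn":[0,0,0],"hand":15},
  {"slide":[5,25,0],"turn":[0,0,0],"hand":15},
  {"slide":[0,10,0],"turn":[0,0,0],"hand":15},
  {"slide":[0,0,0],"turn":[0,0,0],"hand":15},
])

```text
clock: 8.22
eef_pos: [600.6, -273.8, 188.3]
tool_rot: [-3.141, 0.002, -0.024]
force: [0.3, -0.7, 0.8]
width: 25.2
```

Call:
play_rows([
  {"slide":[1.5,4.7,30],"turn":[0,0,0],"hand":15},
  {"slide":[0,0,40],"turn":[0,0,0],"hand":15},
  {"slide":[0,0,40],"turn":[0,0,0],"hand":15},
  {"slide":[0,0,30],"turn":[0,0,0],"hand":15},
  {"slide":[0,0,8],"turn":[0,0,0],"hand":15},
])

```text
clock: 8.85
eef_pos: [601.6, -275.8, 39.2]
tool_rot: [-3.139, 0.004, -0.021]
force: [0.4, 0.4, 0.4]
width: 25.1
```

Call:
play_rows([
  {"slide":[0,0,0],"turn":[0,0,0],"hand":15},
  {"slide":[0,0,0],"turn":[0,0,0],"hand":15},
])

```text
clock: 9.1
eef_pos: [604.2, -278.4, 42.9]
tool_rot: [3.141, -0.003, -0.023]
force: [-0.4, -0.2, -0.8]
width: 24.7
```

```bash
python3 snap.py side s5 90 190 220 370 5
```

```text
9.15 [ 604.1 -278.6   42.9] [ 3.1408e+00 -2.6000e-03 -2.3200e-02] [-0.16  0.76  0.24] 25.112760909514623
```

View pics/s5.png

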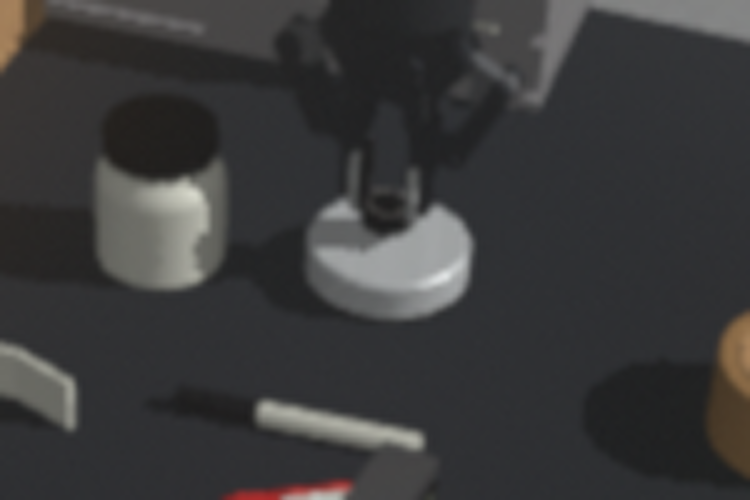

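Call:
play_rows([
  {"slide":[-1.5,0,5],"turn":[0,0,0],"hand":15},
  {"slide":[0,0,3],"turn":[0,0,0],"hand":15},
  {"slide":[0,0,0.5],"turn":[0,0,0],"hand":15},
  {"slide":[0,0,0.5],"turn":[0,0,0],"hand":15},
  {"slide":[0,0,0],"turn":[0,0,0],"hand":15},
])

```text
clock: 9.78
eef_pos: [601.2, -278.6, 32.8]
tool_rot: [3.141, 0.0, -0.024]
force: [-3.0, -0.0, 4.8]
width: 25.2
```

Call:
play_rows([
  {"slide":[0,0,0.5],"turn":[0,0,0],"hand":15},
  {"slide":[0,0,0],"turn":[0,0,0],"hand":15},
])

```text
clock: 10.02
eef_pos: [601.2, -278.6, 32.8]
tool_rot: [3.141, 0.0, -0.024]
force: [-2.6, 0.1, 8.0]
width: 24.8
```

Call:
play_rows([
  {"slide":[0,0,0],"turn":[0,0,0],"hand":28},
  {"slide":[0,0,-0.5],"turn":[0,0,0],"hand":32},
  {"slide":[0,0,0],"turn":[0,0,0],"hand":40},
  {"slide":[0,0,0],"turn":[0,0,0],"hand":48},
  {"slide":[0,0,0],"turn":[0,0,0],"hand":50},
])

```text
clock: 10.65
eef_pos: [601.4, -278.4, 32.0]
tool_rot: [-3.141, 0.0, -0.023]
force: [0.2, 1.1, -0.7]
width: 50.0
```

Call:
play_rows([
  {"slide":[0,0,0],"turn":[0,0,0],"hand":50},
  {"slide":[0,0,-10],"turn":[0,0,0],"hand":50},
  {"slide":[0,0,-20],"turn":[0,0,0],"hand":50},
  {"slide":[0,0,-40],"turn":[0,0,0],"hand":50},
  {"slide":[0,0,-50],"turn":[0,0,0],"hand":50},
])

```text
clock: 11.28
eef_pos: [601.1, -278.3, 154.2]
tool_rot: [-3.141, 0.0, -0.023]
force: [0.8, -1.0, -0.7]
width: 49.8
```

Call:
play_rows([
  {"slide":[0,0,-40],"turn":[0,0,0],"hand":50},
  {"slide":[0,0,-30],"turn":[0,0,0],"hand":50},
  {"slide":[0,-20,0],"turn":[0,0,0],"hand":50},
  {"slide":[-10,-40,0],"turn":[0,0,2.5],"hand":50},
  {"slide":[-15,-40,0],"turn":[0,0,1.5],"hand":50},
])

```text
clock: 11.9
eef_pos: [579.9, -174.9, 222.2]
tool_rot: [-3.141, 0.0, -0.094]
force: [1.2, 0.7, -0.4]
width: 50.0
```

```bash
python3 snap.py side s6 90 190 220 370 5;  python3 snap.py top t6 130 230 370 470 6
```

```text
11.95 [ 578.2 -166.8  222.5] [-3.1354  0.0034 -0.0867] [-3.2   5.64 -0.33] 49.97218583850449
12.0 [ 579.3 -169.4  222.6] [-3.1373e+00  2.0000e-03 -8.4800e-02] [ 0.64  1.05 -0.12] 50.13403892292135
```

View pics/s6.png

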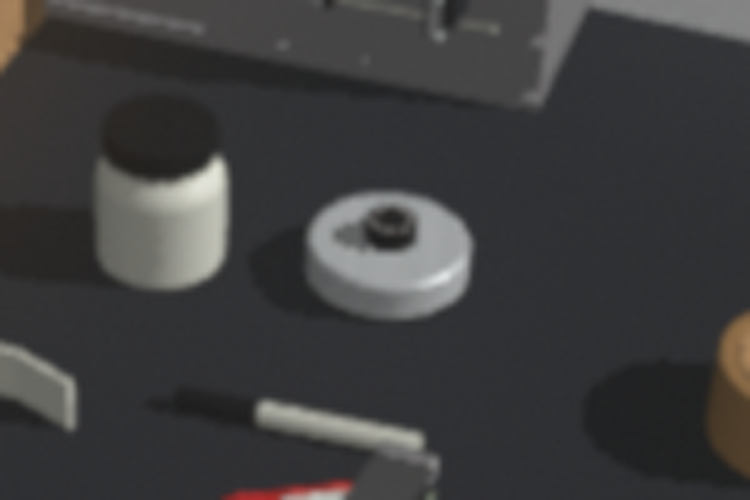

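View pics/t6.png

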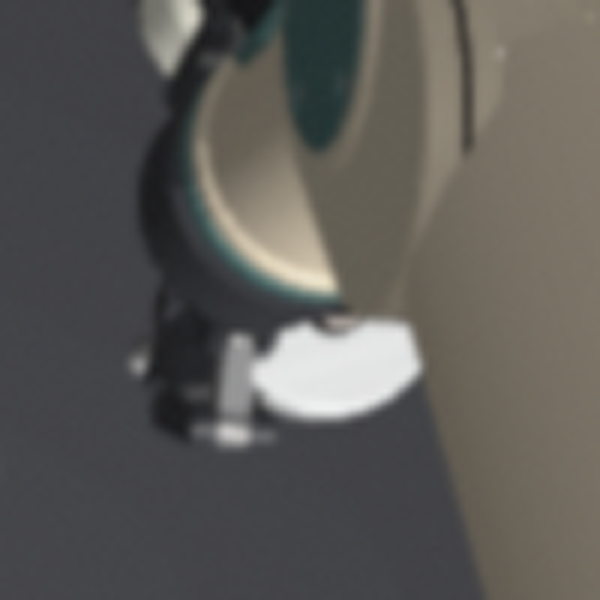

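Call:
play_rows([
  {"slide":[-18,-34,0],"turn":[0,0,0.5],"hand":50},
  {"slide":[-18,-36,0],"turn":[0,0,0],"hand":50},
  {"slide":[-19,-36,0],"turn":[0,0,0],"hand":50},
  {"slide":[-19,-36,0],"turn":[0,0,0],"hand":50},
  {"slide":[-19,-36,0],"turn":[0,0,0],"hand":50},
])

```text
clock: 12.62
eef_pos: [504.8, 10.7, 222.3]
tool_rot: [-3.141, 0.0, -0.101]
force: [0.4, 0.7, 0.5]
width: 50.2
```

Call:
play_rows([
  {"slide":[0,0,40],"turn":[0,0,0],"hand":50},
  {"slide":[0,0,20],"turn":[0,0,0],"hand":50},
  {"slide":[0,0,10],"turn":[0,0,0],"hand":50},
  {"slide":[0,0,0],"turn":[0,0,0],"hand":50},
])

```text
clock: 13.12
eef_pos: [505.5, 9.2, 152.0]
tool_rot: [3.142, 0.001, -0.102]
force: [0.1, -0.7, -0.1]
width: 50.3
```

```bash
python3 snap.py side s7 100 250 200 380 4;  python3 snap.py top t7 130 230 370 470 6; python3 -c "
import cv2;print(cv2.imread('pics/t7.png').shape)"
```

```text
13.175 [506.    9.2 152.5] [-3.1415e+00 -3.0000e-04 -1.0190e-01] [-0.67 -0.03 -0.34] 49.909650555191945
13.225 [506.3   9.2 152.8] [-3.1414e+00 -1.1000e-03 -1.0200e-01] [-0.07  0.1   0.4 ] 50.22725568828332
(600, 600, 3)
```

View pics/s7.png

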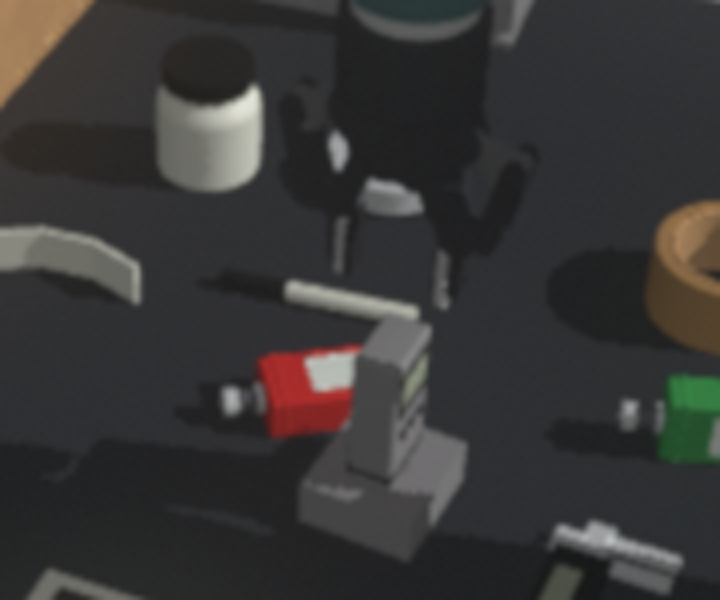

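View pics/t7.png

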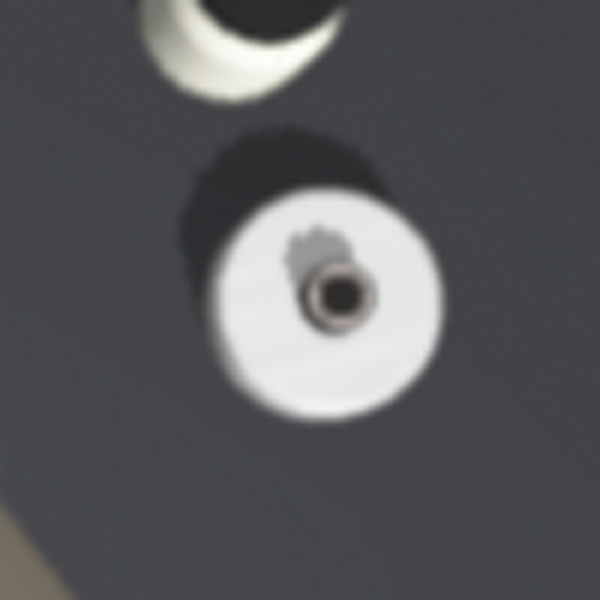

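```bash
python3 - <<'E'
from cell import *
from h import *
import cv2
print("mark",ray("top",426.7,179.5,37.5),ray("side",298.4,134.2,37.5))
for n in("side","top"):
    im,D=get_image(n);cv2.imwrite(f"pics/f7{n}.png",im);np.save(f"{n}7.npy",D);P=cloud(n,D)
    X,Y,Z=P[...,0],P[...,1],P[...,2]
    m=(D>0)&(abs(Z-122)<6)&(np.hypot(X-501,Y-19)<32)
    q=P[m][:,:2].astype(np.float32)
    print(n,m.sum(),cv2.minAreaRect(q),P[m][:,2].mean())
    m=(D>0)&(abs(Z-25)<4)&(np.hypot(X-600,Y+278)<60)
    q=P[m][:,:2].astype(np.float32); print(n,cv2.minEnclosingCircle(q))
E
python3 - <<'E'
import cv2
im=cv2.imread('pics/f7top.png');cv2.imwrite('pics/t8.png',cv2.resize(im[150:300,240:380],None,fx=4,fy=4,interpolation=2))
E
```

```text
mark [ 599.48472795 -280.88032461   37.5       ] [ 600.28749474 -278.05453619   37.5       ]
side 205 ((500.8194580078125, 19.843128204345703), (48.676414489746094, 28.681047439575195), 83.7657470703125) 121.70725620971173
side ((609.2929077148438, -264.5384826660156), 40.824222564697266)
top 22 ((495.4042053222656, 37.59365463256836), (15.710770606994629, 8.578008651733398), 35.235191345214844) 121.28823428467531
top ((602.21630859375, -278.9628601074219), 45.3812255859375)
```

View pics/t8.png

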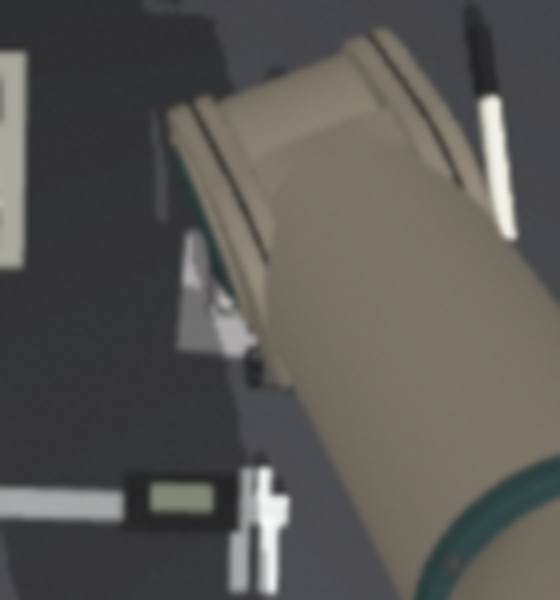

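Call:
play_rows([
  {"slide":[-5,-9.3,0],"turn":[0,0,0],"hand":52},
  {"slide":[0,0,0],"turn":[0,0,0],"hand":52},
  {"slide":[0,0,8],"turn":[0,0,0],"hand":52},
  {"slide":[0,0,8],"turn":[0,0,0],"hand":52},
  {"slide":[0,0,0],"turn":[0,0,0],"hand":52},
])

```text
clock: 13.95
eef_pos: [501.1, 18.6, 135.2]
tool_rot: [3.141, 0.002, -0.102]
force: [-0.5, 0.5, 0.6]
width: 51.8
```

```bash
python3 snap.py side s9 130 250 220 370 5
```

```text
14.0 [501.4  18.7 135.6] [ 3.1414e+00  1.2000e-03 -1.0200e-01] [ 0.02 -0.4   0.49] 52.017477612294606
```

View pics/s9.png

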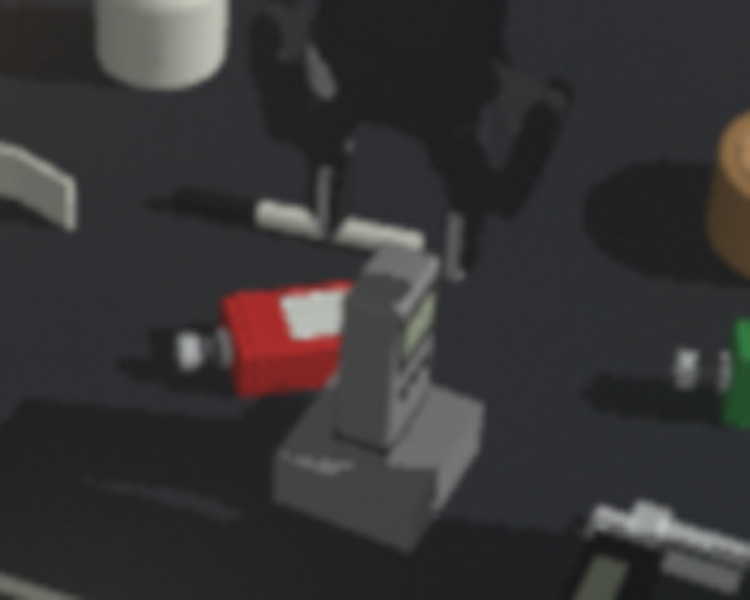

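Call:
play_rows([
  {"slide":[0.5,0,15],"turn":[0,0,0],"hand":52},
  {"slide":[0,0,20],"turn":[0,0,0],"hand":52},
  {"slide":[0,0,20],"turn":[0,0,0],"hand":52},
  {"slide":[0,0,12],"turn":[0,0,0],"hand":52},
  {"slide":[0,0,0],"turn":[0,0,0],"hand":52},
])

```text
clock: 14.62
eef_pos: [501.6, 18.8, 68.2]
tool_rot: [3.141, 0.002, -0.102]
force: [0.6, -0.1, 0.3]
width: 52.2
```

Call:
play_rows([
  {"slide":[0,0,0],"turn":[0,0,0],"hand":40},
  {"slide":[0,0,0],"turn":[0,0,0],"hand":34},
  {"slide":[0,0,0],"turn":[0,0,0],"hand":28},
  {"slide":[0,0,0],"turn":[0,0,0],"hand":20},
  {"slide":[0,0,0],"turn":[0,0,0],"hand":15},
])

```text
clock: 15.25
eef_pos: [502.6, 18.8, 69.9]
tool_rot: [-3.142, -0.001, -0.102]
force: [-1.6, 0.4, 5.8]
width: 27.0
```

Call:
play_rows([
  {"slide":[0,0,0],"turn":[0,0,0],"hand":15},
  {"slide":[0,0,0],"turn":[0,0,0],"hand":15},
])

```text
clock: 15.5
eef_pos: [502.6, 18.8, 69.9]
tool_rot: [-3.142, -0.001, -0.102]
force: [-1.3, -0.4, 6.2]
width: 27.5
```

```bash
python3 snap.py side s10 130 250 220 370 5
```

```text
15.55 [502.6  18.8  69.9] [-3.1416e+00 -1.0000e-03 -1.0190e-01] [-0.53  0.46  5.71] 27.212244166755834
```

View pics/s10.png

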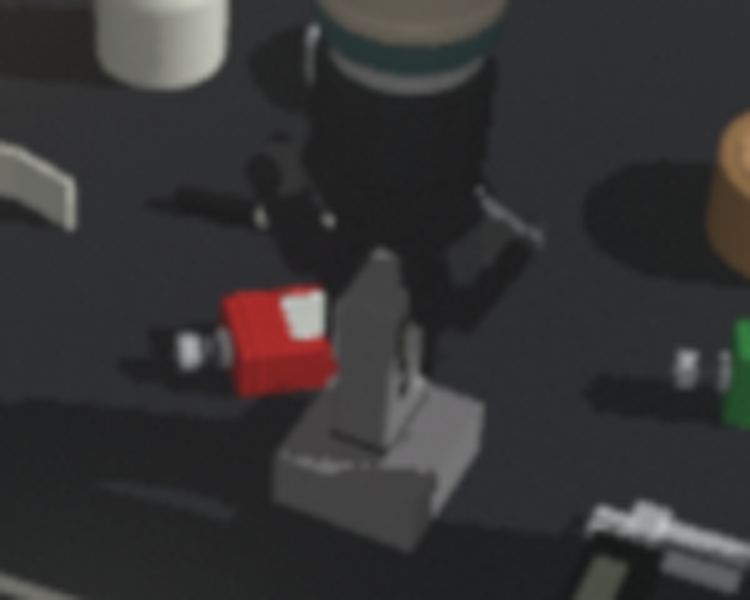

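Call:
play_rows([
  {"slide":[0,0,-5],"turn":[0,0,0],"hand":15},
  {"slide":[0,0,-10],"turn":[0,0,0],"hand":15},
  {"slide":[0,0,-20],"turn":[0,0,0],"hand":15},
  {"slide":[0,0,-25],"turn":[0,0,0],"hand":15},
  {"slide":[0,0,-30],"turn":[0,0,0],"hand":15},
])

```text
clock: 16.18
eef_pos: [501.8, 18.7, 160.1]
tool_rot: [3.141, 0.001, -0.102]
force: [0.9, -0.3, -1.4]
width: 27.3
```

Call:
play_rows([
  {"slide":[0,0,-15],"turn":[0,0,0],"hand":15},
  {"slide":[0,0,0],"turn":[0,0,0],"hand":15},
  {"slide":[0,0,0],"turn":[0,0,0],"hand":15},
])

```text
clock: 16.55
eef_pos: [501.6, 18.6, 173.4]
tool_rot: [3.141, 0.002, -0.102]
force: [-0.7, 0.5, -2.3]
width: 27.3
```

```bash
python3 snap.py side s11 90 250 220 370 5
```

```text
16.6 [501.5  18.6 173.2] [ 3.1412e+00  2.0000e-03 -1.0200e-01] [-0.18 -0.81 -3.08] 27.465381420836234
```

View pics/s11.png

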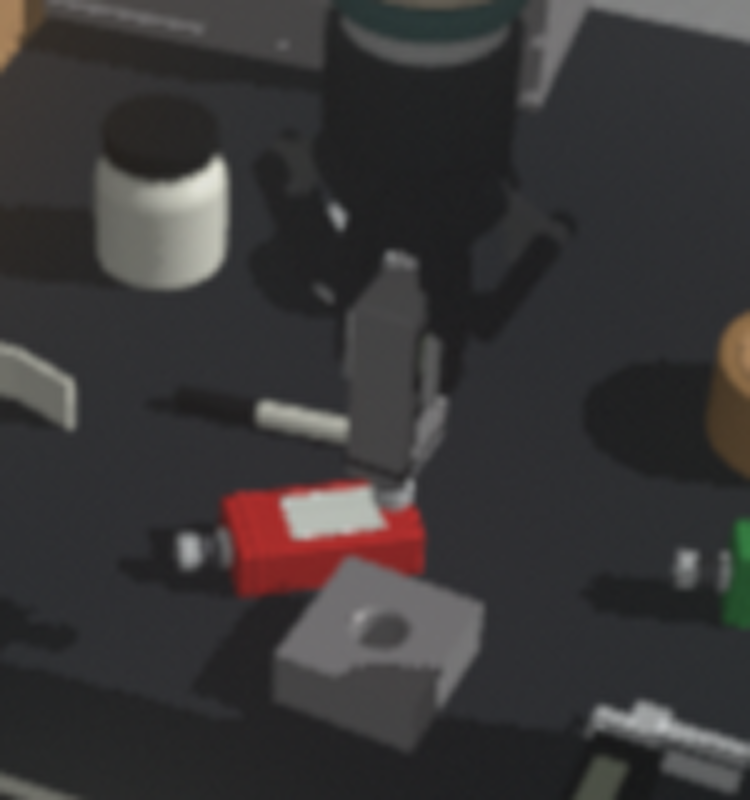

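```bash
python3 - <<'E'
from h import *
f=lambda X:((proj("side",X)-[220,90])*5).round(0)
import numpy as np
a=-0.102;R=np.array([[np.cos(a),-np.sin(a)],[np.sin(a),np.cos(a)]])
c=np.array([501.6,18.6])
for dx,dy in((14,23),(-14,23),(14,-23)):
    p=c+R@[dx,dy]; print(dx,dy,[f([*p,z]) for z in(109.3+24,109.3+116)])
print("foot",f([*c,109.3]))
E
cd pics; python3 -c "
import cv2;im=cv2.imread('s11.png');cv2.imwrite('s11b.png',cv2.resize(im[230:530,320:470],None,fx=2,fy=2,interpolation=2))"
```

```text
14 23 [array([340., 477.]), array([350., 305.])]
-14 23 [array([399., 498.]), array([413., 325.])]
14 -23 [array([386., 418.]), array([398., 246.])]
foot [389. 499.]
```

View pics/s11b.png

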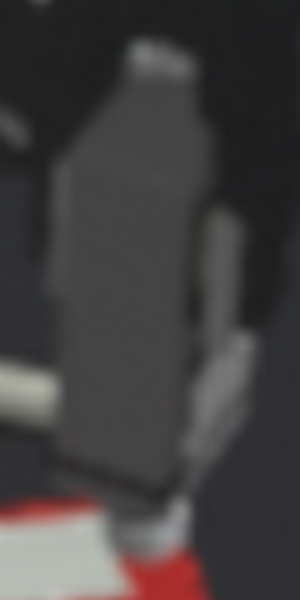

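Call:
play_rows([
  {"slide":[8,18,0],"turn":[0,0,0],"hand":15},
  {"slide":[16,36,0],"turn":[0,0,0],"hand":15},
  {"slide":[16,36,0],"turn":[0,0,0],"hand":15},
  {"slide":[16,36,0],"turn":[0,0,0],"hand":15},
  {"slide":[16,36,0],"turn":[0,0,0],"hand":15},
])

```text
clock: 17.23
eef_pos: [557.1, -150.7, 172.8]
tool_rot: [-3.141, 0.002, -0.102]
force: [0.6, 1.1, -1.8]
width: 27.1
```

Call:
play_rows([
  {"slide":[16,36,0],"turn":[0,0,0],"hand":15},
  {"slide":[16,36,0],"turn":[0,0,0],"hand":15},
  {"slide":[15,30,0],"turn":[0,0,0],"hand":15},
  {"slide":[7,16,0],"turn":[0,0,0],"hand":15},
  {"slide":[3,6,0],"turn":[0,0,0],"hand":15},
])

```text
clock: 17.85
eef_pos: [601.0, -279.0, 173.1]
tool_rot: [-3.141, 0.002, -0.103]
force: [0.1, 0.6, -1.1]
width: 27.0
```

Call:
play_rows([
  {"slide":[0,0,0],"turn":[0,0,0],"hand":15},
  {"slide":[0,0,0],"turn":[0,0,0],"hand":15},
  {"slide":[0,0,0],"turn":[0,0,0],"hand":15},
])

```text
clock: 18.23
eef_pos: [601.6, -277.6, 174.5]
tool_rot: [-3.141, -0.0, -0.1]
force: [-0.3, -0.4, -2.5]
width: 27.5
```

Call:
play_rows([
  {"slide":[0,1,15],"turn":[0,0,0],"hand":15},
  {"slide":[0,0,20],"turn":[0,0,0],"hand":15},
  {"slide":[0,0,15],"turn":[0,0,0],"hand":15},
  {"slide":[0,0,8],"turn":[0,0,0],"hand":15},
  {"slide":[0,0,0],"turn":[0,0,0],"hand":15},
])

```text
clock: 18.85
eef_pos: [601.1, -279.6, 115.4]
tool_rot: [-3.141, 0.001, -0.102]
force: [-0.4, 0.0, -1.9]
width: 27.4
```

Call:
play_rows([
  {"slide":[0,0,0],"turn":[0,0,0],"hand":15},
  {"slide":[0,0,0],"turn":[0,0,0],"hand":15},
])

```text
clock: 19.1
eef_pos: [602.0, -280.0, 117.0]
tool_rot: [3.141, -0.001, -0.102]
force: [-0.2, 0.3, -2.1]
width: 27.8
```

```bash
python3 snap.py side s12 70 170 240 350 7; python3 snap.py top t12 120 230 370 480 5
```

```text
19.15 [ 601.8 -280.   116.9] [ 3.1412e+00 -1.2000e-03 -1.0200e-01] [-0.69 -0.21 -1.41] 27.375050983944305
19.2 [ 601.8 -280.   116.8] [ 3.1413e+00 -1.0000e-03 -1.0200e-01] [-0.42 -0.74 -1.66] 27.47897971003623
```

View pics/s12.png

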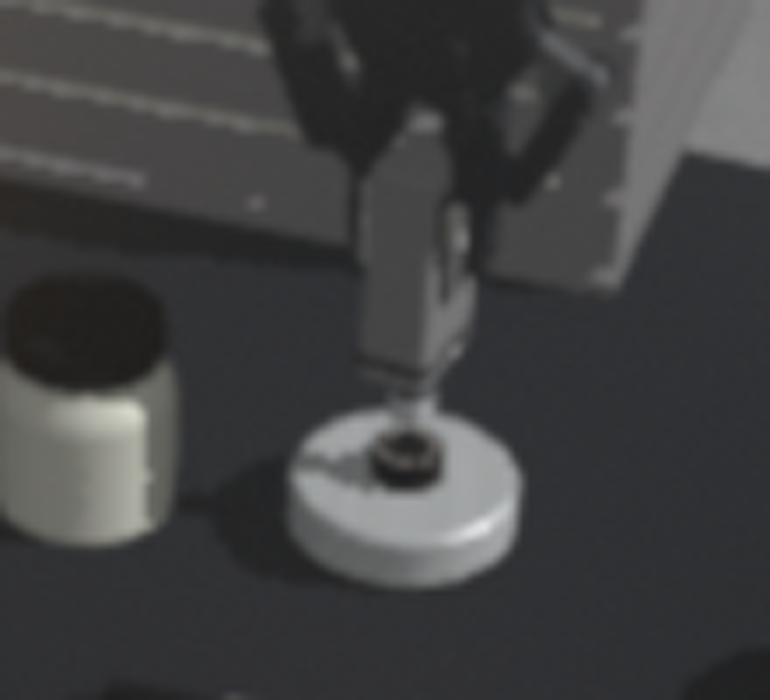

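View pics/t12.png

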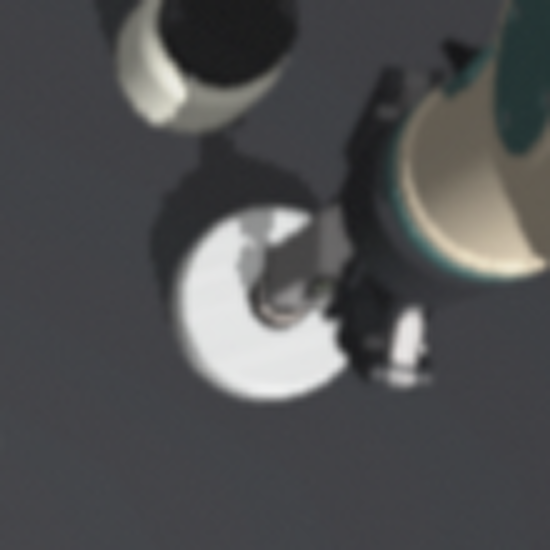

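```bash
python3 - <<'E'
from h import *
import cv2
f=lambda X:((proj("side",X)-[240,70])*7).round(1)
print("foot",f([601.8,-280,53]),"pin",f([601.8,-280,50.5]),"mark",f([601.2,-278.6,37.5]), "stemtop",f([601.8,-280,77]))
print("foot->x+5",f([606.8,-280,53]),"y+5",f([601.8,-275,53]))
g=lambda X:((proj("top",X)-[370,120])*5).round(1)
print("top foot",g([601.8,-280,53]),"mark",g([601.2,-278.6,37.5]))
im=cv2.imread('pics/s12.png');cv2.imwrite('pics/s12b.png',cv2.resize(im[330:510,320:500],None,fx=3.5,fy=3.5,interpolation=2))
im=cv2.imread('pics/t12.png');cv2.imwrite('pics/t12b.png',cv2.resize(im[200:360,200:400],None,fx=3.5,fy=3.5,interpolation=2))
E
```

```text
foot [409.1 412.7] pin [408.7 418.1] mark [407.1 448.1] stemtop [412.7 360.4]
foot->x+5 [396.9 409.8] y+5 [404.8 419.6]
top foot [290.7 287.3] mark [278.5 294. ]
```

View pics/s12b.png

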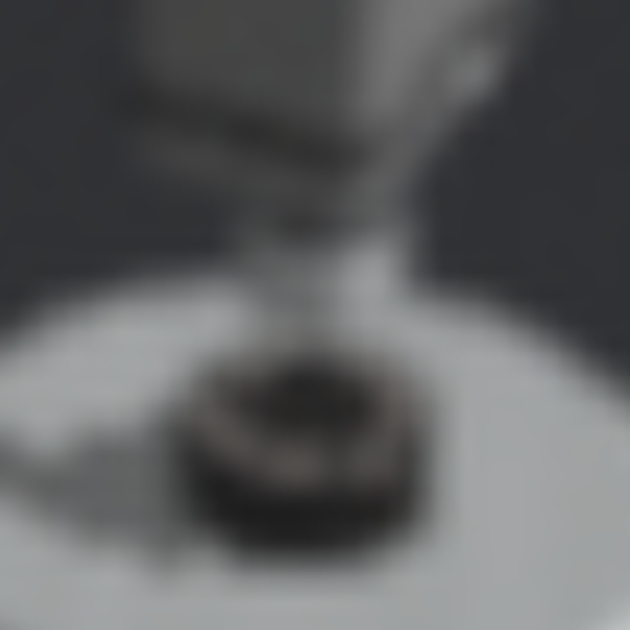

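View pics/t12b.png

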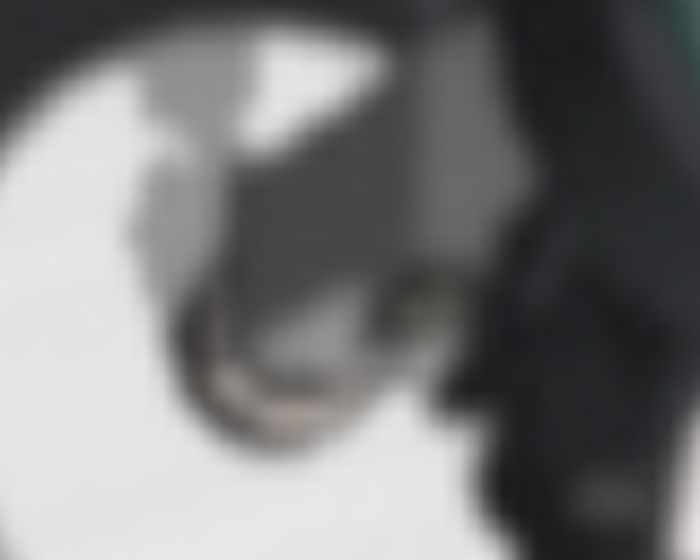

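Call:
play_rows([
  {"slide":[-0.7,0,5],"turn":[0,0,0],"hand":15},
  {"slide":[0,0,4],"turn":[0,0,0],"hand":15},
  {"slide":[0,0,2],"turn":[0,0,0],"hand":15},
  {"slide":[0,0,0],"turn":[0,0,0],"hand":15},
  {"slide":[0,0,0],"turn":[0,0,0],"hand":15},
])

```text
clock: 19.82
eef_pos: [600.9, -279.8, 105.3]
tool_rot: [-3.142, -0.0, -0.102]
force: [0.5, 0.1, -2.5]
width: 27.3
```

Call:
play_rows([
  {"slide":[0,0,0],"turn":[0,0,0],"hand":15},
  {"slide":[0,0,0],"turn":[0,0,0],"hand":15},
])

```text
clock: 20.08
eef_pos: [600.8, -279.8, 105.3]
tool_rot: [3.142, -0.0, -0.102]
force: [0.3, 1.1, -2.1]
width: 27.2
```

```bash
python3 snap.py side s13 100 160 265 335 10; python3 snap.py top t13 150 200 400 460 10
```

```text
20.125 [ 600.8 -279.8  105.4] [ 3.1415e+00 -3.0000e-04 -1.0190e-01] [ 0.02  0.36 -1.17] 27.593126541894662
20.175 [ 600.8 -279.8  105.3] [ 3.1416e+00 -2.0000e-04 -1.0190e-01] [ 0.51  0.97 -1.69] 26.906833338643565
```

View pics/s13.png

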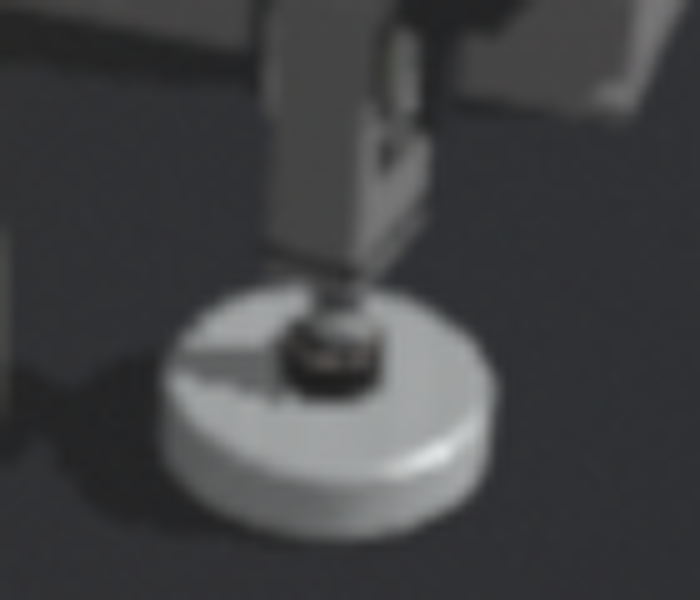

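View pics/t13.png

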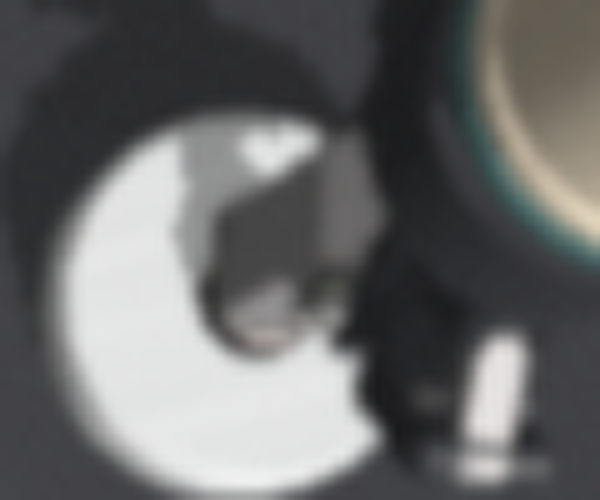

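Call:
play_rows([
  {"slide":[0,0,1],"turn":[0,0,0],"hand":15},
  {"slide":[0,0,1],"turn":[0,0,0],"hand":15},
  {"slide":[0,0,0.5],"turn":[0,0,0],"hand":15},
  {"slide":[0,0,0],"turn":[0,0,0],"hand":15},
  {"slide":[0,0,0],"turn":[0,0,0],"hand":15},
])

```text
clock: 20.8
eef_pos: [600.8, -279.8, 102.9]
tool_rot: [3.141, -0.0, -0.102]
force: [-0.9, -0.2, 0.9]
width: 27.1
```

Call:
play_rows([
  {"slide":[0,0,0.5],"turn":[0,0,0],"hand":15},
  {"slide":[0,0,0.5],"turn":[0,0,0],"hand":15},
  {"slide":[0,0,0],"turn":[0,0,0],"hand":15},
  {"slide":[0,0,0],"turn":[0,0,0],"hand":15},
])

```text
clock: 21.3
eef_pos: [600.9, -279.8, 101.9]
tool_rot: [3.141, -0.0, -0.102]
force: [-0.7, -0.0, 2.5]
width: 27.4
```

Call:
play_rows([
  {"slide":[0,0,0.5],"turn":[0,0,0],"hand":15},
  {"slide":[0,0,0.4],"turn":[0,0,0],"hand":15},
  {"slide":[0,0,0],"turn":[0,0,0],"hand":15},
  {"slide":[0,0,0],"turn":[0,0,0],"hand":15},
])

```text
clock: 21.8
eef_pos: [601.0, -279.8, 101.5]
tool_rot: [3.141, -0.001, -0.102]
force: [-2.4, 0.9, 6.5]
width: 27.6
```

Call:
play_rows([
  {"slide":[0,0,0.3],"turn":[0,0,0],"hand":15},
  {"slide":[0,0,0.3],"turn":[0,0,0],"hand":15},
  {"slide":[0,0,0],"turn":[0,0,0],"hand":15},
  {"slide":[0,0,0],"turn":[0,0,0],"hand":15},
])

```text
clock: 22.3
eef_pos: [601.0, -279.8, 101.4]
tool_rot: [3.141, -0.001, -0.102]
force: [-2.4, 0.7, 9.9]
width: 27.3
```

Call:
play_rows([
  {"slide":[0,0,0],"turn":[0,0,0],"hand":15},
  {"slide":[0,0,0],"turn":[0,0,0],"hand":15},
  {"slide":[0,0,0],"turn":[0,0,0],"hand":15},
  {"slide":[0,0,0],"turn":[0,0,0],"hand":15},
])

```text
clock: 22.8
eef_pos: [601.0, -279.8, 101.4]
tool_rot: [3.141, -0.001, -0.102]
force: [-2.5, 0.8, 10.4]
width: 27.4
```

```bash
python3 snap.py side s14 80 160 255 335 9; python3 snap.py top t14 150 200 400 460 10
```

```text
22.85 [ 601.  -279.8  101.4] [ 3.1412e+00 -6.0000e-04 -1.0200e-01] [-2.93  1.24 10.2 ] 27.43627358616231
22.9 [ 600.9 -279.8  101.4] [ 3.1412e+00 -5.0000e-04 -1.0200e-01] [-2.76  0.92 10.05] 27.471623614700786
```

View pics/s14.png

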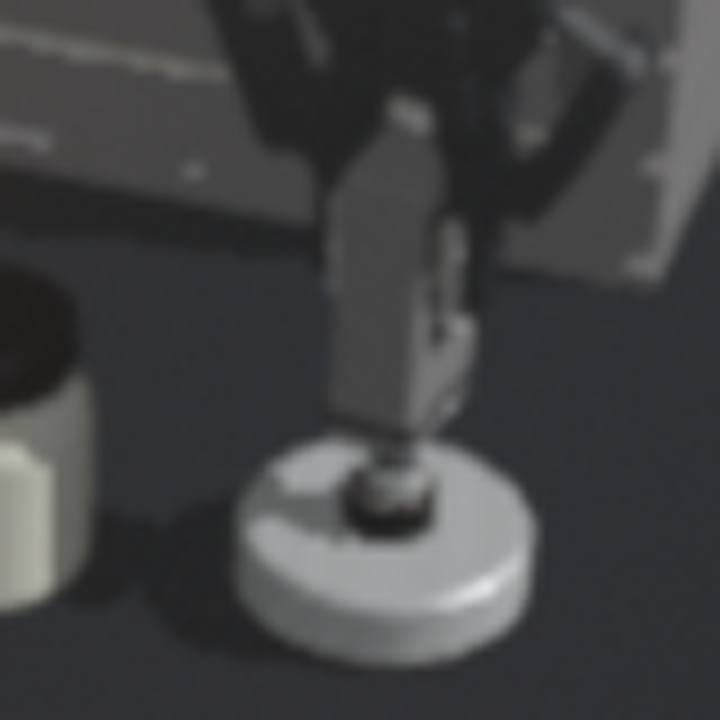

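View pics/t14.png

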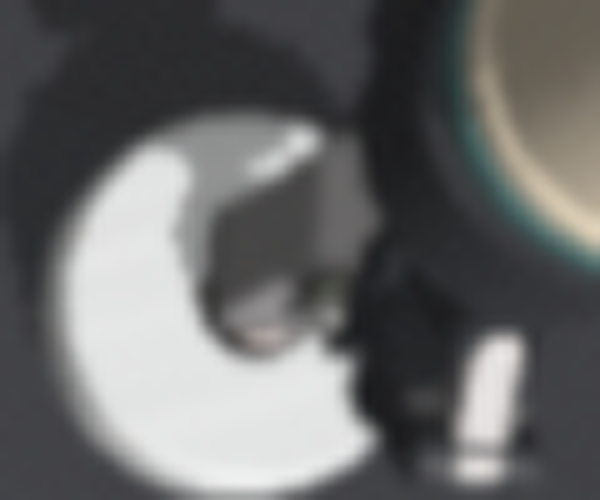

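```bash
python3 - <<'E'
from cell import *
import cv2,numpy as np
from h import *
for n,(r0,r1,c0,c1) in dict(side=(122,146,284,314),top=(168,190,412,440)).items():
    ims=[get_image(n)[0].astype(float) for _ in range(2)]
    im=np.clip(np.mean(ims,0)*1.3,0,255).astype(np.uint8)
    cv2.imwrite(f"pics/z_{n}.png",cv2.resize(im[r0:r1,c0:c1],None,fx=24,fy=24,interpolation=cv2.INTER_NEAREST))
    def circ(c,r,z,N=72):
        t=np.linspace(0,6.283,N); return np.array([proj(n,[c[0]+r*np.cos(a),c[1]+r*np.sin(a),z]) for a in t])
    for nm,r,z in(("btnTop",14.5,37.5),("btnBot",14.5,25),("ring",12,37.5),("foot",9,37.5),("stemtop",9,61.5),("anvil",45,25)):
        q=circ((601,-279.8),r,z); print(n,nm,q.min(0).round(1),q.max(0).round(1))
E
```

```text
side btnTop [293.1 130.7] [303.7 136.9]
side btnBot [292.8 134.5] [303.4 140.7]
side ring [294.  131.3] [302.8 136.4]
side foot [295.1 131.9] [301.7 135.7]
side stemtop [295.5 124.5] [302.2 128.4]
side anvil [281.7 128.2] [314.5 147.4]
top btnTop [420.1 172.8] [432.3 184.9]
top btnBot [418.7 173.7] [430.8 185.7]
top ring [421.1 173.9] [431.3 183.9]
top foot [422.4 175.1] [430.  182.6]
top stemtop [425.2 173.4] [433. 181.]
top anvil [405.9 161.2] [443.6 198.4]
```

View pics/z_side.png

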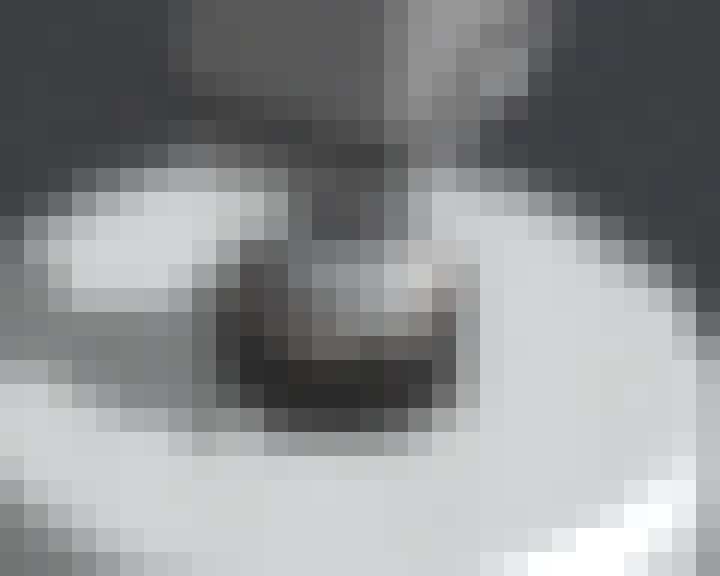

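View pics/z_top.png

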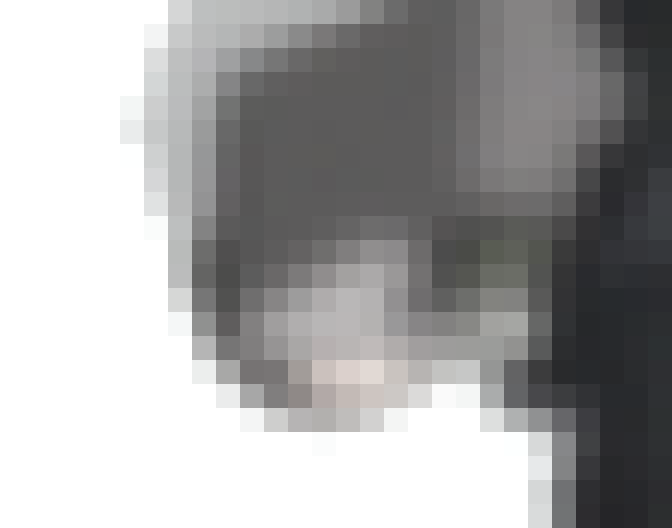

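```bash
python3 - <<'E'
from cell import *
s=read_state();print(s['clock'],s['eef_pos'],s['force'],abs(s['qd']).max())
print(finish_job())
E
```

```text
23.1 [ 600.94233375 -279.80785959  101.4191119 ] [-2.32312319  0.37278954  9.93350279] 0.0014830531995393113
the job is handed in; nothing more can be done
None
```

I took the ring-marked disc out of the tray, laid it flat about the middle of the anvil and let it go. I then lifted the grey gauge from the grey rest, pressed it on the ring and handed the job in at 23.1 s while still holding it there. The hand-in reports no verdict.

**Last checks**
- **Force:** the wrist read about +10 N, against about -2 N with the gauge hanging free, so the press is about 12 N.
- **Foot on the rubber:** the tool height stopped at 101.4 mm while the force kept rising. That is the height I worked out for the foot flat on the rubber.
- **Upright and still:** the tool was within 0.001 rad of vertical. The largest joint speed was 0.0015 rad/s.
- **Foot on the ring:** both cameras show the foot on the ring, about 1–2 mm off its centre. They disagreed by 2–3 mm on the exact offset, which is still inside the 5 mm limit.
- **Button position:** the button is about 1–3 mm from the anvil's centre, against the 20 mm allowed.

**Oddities**
- **Grip width:** the gripper read 25 mm on the 29 mm button, although the button lifted and set down level.
- **Look-alikes:** the red and green gauges stood at the start and had toppled by about 13 s. They stood on their stems and I felt no contact, so I believe they fell by themselves.

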